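# Point out the panels on order

### The arm

A 6-joint arm with a two-finger parallel gripper is mounted at the origin on the work surface. World frame = base frame: x ahead of the robot, y to its left, z up, the work surface at z = 0. Lengths are in m, angles in rad, forces in N, time in s.
With the tool pointing down it reaches from about 0.325 to 0.925 m from the base axis. Payload 3.1 kg.
Tool frame: the origin (TCP) lies between the finger pads, 19 mm behind the fingertips; this is the grasp point; z points along the fingers, y is the line along which they close (so a half turn about z gives the same grasp; the last joint's range is limited). The gripper opens to 85 mm and grips with 20 to 120 N. Pads are 22 mm wide; open, the fingers measure 114 mm over their backs; the gripper's body (76 mm by 85 mm) begins 54 mm behind the grasp point. The pads swing forward as they close: fully open they stand 13 mm farther back than shut.
Start: joints at [1.09, 0.217, 1.613, -0, 1.311, -0.112], TCP at [0.225, 0.583, 0.25] pointing down, gripper open.
Joint ranges: [-2.75, 2.75], [-0.78, 2.1], [0.31, 2.55], [-1.13, 4.27], [0.13, 2.63], [-2.58, 2.58]. Speed limits (rad/s): [2.79, 2.79, 3.14, 3.14, 3.14, 3.14].

### API

Orientations are given as a rotation vector (axis times angle).
In Python, from bench import robot gives the robot as it stands.
- The arm moves only by the shell command python3 -m pendant 'ROWS' [FORCE]. ROWS is JSON, a list of rows, each an object with "turn": the turn, a rotation vector about the tool's x, y, z in rad, a list of three; "xyz": the shift along the tool's x, y, z in mm, a list of three; "jaw": the opening, from 0 (shut) to 1 (fully open). In form: [{"turn": [ax, ay, az], "xyz": [x, y, z], "jaw": jaw}, ...]. A call has 1 to 5 rows; each row is the pose to reach, as a shift and turn from the pose commanded when the call began, along the tool's axes at that moment; what a row does not reach only later rows make up. A row lasts 1/8 s, in which the tool goes at most 62.5 mm and 10.7 degrees, less where a joint would pass 70% of its speed; a pose out of reach is approached as far as the arm can. A call with a gripper value outside its range is refused whole. The fingers move at their own pace and stop on an object; FORCE is the grip in N (left out, the last holds). Time passes only in rows, so rows that repeat a pose let the fingers close. It gives the time, the measured TCP pose, the force, the opening and the grip force at its end, in the units of the state.
- robot.read_state(): the state, without advancing time (a new reading comes with each control period).
- robot.snapshot(name): name is "scene" or "top" or "wrist"; returns (picture, depth): 480x640x3 uint8, blue, green, red; 480x640 float32, m along the optical axis (not along the pixel's ray), 0 where there is no reading.
- robot.camera_params(name): a dict with "camera_matrix" (3x3 intrinsics, pixels), "eye" and "rotation" of the camera in the world. Camera axes: x right, y down, z forward; pixel columns grow to the right and rows downward; lengths in m; the calibration is good to about 2 mm. A picture is of the moment at which its call begins: read the wrist's pose just before it. camera_params takes no time and is no camera call; for the wrist camera it gives the pose at the moment of the call.
- robot.close_job(): hands the job in; it is judged then, once.
Trained networks look in the newest picture that a camera, given by its name, has taken for a name from the list of things; names that differ only in an ending like _2 or _b are one class to them, and where a whole thing is asked for, a point or a joint stands for the part that bears it (a point fixed in the world has none). Each returns a list of dicts, best first, with "p" (0 to 1); they miss things now and then, are a little off and sometimes report something else, mostly with a low value. They report only what shows in the picture. A call takes as long as a camera call. They do not tell look-alikes from the thing itself.
- robot.recognise(name, camera): "extent" ([left, top, width, height] in pixels, round what is visible of it).
- robot.outline_of(name, camera): "mask" (480x640 bool, what is visible of it) and "extent" ([left, top, width, height] in pixels, round what is visible of it).
- robot.landmark_of(name, camera): "centre" ([column, row] in pixels: a listed point, or the origin of a listed thing).
The state is a dict: "time_s": time; "qpos": joint angles; "joint_vel": joint speeds; "joint_torque": joint torques, N m; "eef_pos": TCP position; "tool_rot": TCP orientation; "contact_force": force on the tool from outside, world axes, zero at the start; "moment": the same for the moment, N m; "grip_width": finger opening in m; "grasp_force": force on a finger pad.
Only numpy, scipy, OpenCV 4.12 (cv2) and the standard library are available. Lean on these libraries where they do the work, as an engineer would, in place of code of your own. Each camera call takes 0.05 s, during which the arm holds its last target. There are 200 camera calls.

### The job

Press the call button to call the packer, then show which carved panels are on order: point at the middle of the top of the large round stack from just above, about 4 cm from the wood to the tool point, and keep still there for two seconds; then point at the hexagonal stack in the same way for two seconds and finish while still pointing there. Do not touch or lift any of the panels, do not come down close over any other stack, and leave the phone, the mug and the brush where they are.

Things in the scene. Friction and masses are not known exactly. Their poses are not given: they have to be found in the camera images.
- large_round_stack: Fixed pile of plain carved wooden panels, circular, 116 mm across, standing on the bench. Origin: centre of the pile's upper face, 55 to 100 mm above the bench, z up; the loose top panel lies on this face. The five piles stand in an arc in any order, about 230 mm apart.
- large_round_panel: Loose top panel of the large round stack: same outline (circular, 116 mm across), 16 mm thick, about 0.1 kg or less. Origin: centre of its underside, z up.
- large_round_top (a point): Centre of the upper face of the large round stack's top panel (the top of the whole stack), z up.
- hexagon_stack: Fixed pile of plain carved wooden panels, regular hexagon, 106 mm across the flats, standing on the bench. Origin: centre of the pile's upper face, 55 to 100 mm above the bench, z up; the loose top panel lies on this face. The five piles stand in an arc in any order, about 230 mm apart.
- hexagon_panel: Loose top panel of the hexagonal stack: same outline (regular hexagon, 106 mm across the flats), 16 mm thick, about 0.1 kg or less. Origin: centre of its underside, z up.
- hexagon_top (a point): Centre of the upper face of the hexagonal stack's top panel (the top of the whole stack), z up.
- small_round_stack: Fixed pile of plain carved wooden panels, circular, only 74 mm across, standing on the bench. Origin: centre of the pile's upper face, 55 to 100 mm above the bench, z up; the loose top panel lies on this face. The five piles stand in an arc in any order, about 230 mm apart.
- small_round_panel: Loose top panel of the small round stack: same outline (circular, only 74 mm across), 16 mm thick, about 0.1 kg or less. Origin: centre of its underside, z up.
- small_round_top (a point): Centre of the upper face of the small round stack's top panel (the top of the whole stack), z up.
- square_stack: Fixed pile of plain carved wooden panels, square, 104 mm sides, standing on the bench. Origin: centre of the pile's upper face, 55 to 100 mm above the bench, z up; the loose top panel lies on this face. The five piles stand in an arc in any order, about 230 mm apart.
- square_panel: Loose top panel of the square stack: same outline (square, 104 mm sides), 16 mm thick, about 0.1 kg or less. Origin: centre of its underside, z up.
- square_top (a point): Centre of the upper face of the square stack's top panel (the top of the whole stack), z up.
- flower_stack: Fixed pile of plain carved wooden panels, eight-lobed scalloped flower, 120 mm across, standing on the bench. Origin: centre of the pile's upper face, 55 to 100 mm above the bench, z up; the loose top panel lies on this face. The five piles stand in an arc in any order, about 230 mm apart.
- flower_panel: Loose top panel of the flower-shaped stack: same outline (eight-lobed scalloped flower, 120 mm across), 16 mm thick, about 0.1 kg or less. Origin: centre of its underside, z up.
- flower_top (a point): Centre of the upper face of the flower-shaped stack's top panel (the top of the whole stack), z up.
- call_top (a point): Centre of the top of the call button: a round grey push button of 40 mm diameter in a low black housing on the bench, nearest the robot; pressed straight down.
- call (a joint): Travel of the call button: 0 released, 0.006 m fully down (about 5 N there). The call is made from 0.004 m. A spring returns it.
- phone: Loose black phone, 148 x 72 x 8 mm, lying flat on the square stack. Origin: centre of its underside.
- mug: Loose white mug, 76 mm across, 90 mm tall, standing on the bench. Origin: centre of its underside.
- brush: Loose hand brush lying flat on the bench. Origin: underside, near the middle of its length.
There are look-alikes about, which are no part of the job. Leave any blue look-alike of the part that bears call_top alone. Leave any yellow look-alike of the large_round_panel alone.

How it is judged:
By the outcome, as a careful person would: the job done as asked, in the order asked, and still so for the second after the job is handed in, with the robot touching nothing.
It also fails if it takes over 53 s, if anything falls off the work surface, if the arm or the gripper's body presses on something with over 40 N, if the wrist force passes 120 N, or if a joint passes its speed limit or range.

## Working session

There is one attempt and no reset: what is moved stays moved. The work goes in short steps, Python scripts to look and compute and a shell command to move; the robot and the scene stay as the last step left them, time stands still between calls to the robot, and variables do not carry over. Pictures are saved under pics/ and viewed, at most 10 in all, crops included, and the job is handed in when it is done.

```bash
mkdir -p pics; cat > h.py <<'E'
import numpy as np, cv2
from bench import robot
from scipy.spatial.transform import Rotation as R
def world(cam,depth,uv,P=None):
    P=P or robot.camera_params(cam);K=np.array(P["camera_matrix"]);u,v=int(round(uv[0])),int(round(uv[1]))
    d=depth[max(0,v-2):v+3,max(0,u-2):u+3];d=d[d>0];d=np.median(d) if d.size else np.nan
    p=d*np.linalg.inv(K)@[uv[0],uv[1],1]
    return np.array(P["rotation"])@p+np.array(P["eye"])
def delta(t):
    s=robot.read_state();r=R.from_rotvec(s["tool_rot"])
    return np.round(1000*r.inv().apply(np.array(t)-s["eef_pos"]),1)
E
python3 - <<'E'
from h import *
s=robot.read_state();print(s["time_s"],s["eef_pos"],s["tool_rot"],R.from_rotvec(s["tool_rot"]).as_matrix().round(2))
for c in ("top","scene"):
    im,d=robot.snapshot(c);cv2.imwrite(f"pics/{c}1.png",im);np.save(f"pics/{c}.npy",d)
    for n in ["large_round_top","hexagon_top","small_round_top","square_top","flower_top","call_top"]:
        for r in robot.landmark_of(n,c)[:3]:
            print(c,n,round(r["p"],2),np.round(r["centre"]),world(c,d,r["centre"]).round(3))
E
```

```text
0.0 [0.22493362 0.58229232 0.24864852] [-0.57588397 -3.08763528  0.00363274] [[-0.93  0.36 -0.  ]
 [ 0.36  0.93 -0.  ]
 [ 0.   -0.   -1.  ]]
top large_round_top 0.83 [265. 163.] [ 0.182 -0.256  0.981]
top large_round_top 0.7 [238. 219.] [0.637 0.199 1.437]
top hexagon_top 0.64 [413. 222.] [-0.264 -0.702  0.535]
top small_round_top 0.57 [329. 192.] [ 0.018 -0.42   0.817]
top flower_top 0.88 [505. 257.] [-0.568 -1.006  0.232]
top call_top 0.7 [236. 220.] [0.656 0.218 1.456]
top call_top 0.6 [277. 326.] [1.011 0.573 1.81 ]
top call_top 0.57 [316. 296.] [0.635 0.197 1.435]
scene large_round_top 0.91 [377. 372.] [1.201 0.236 0.77 ]
scene large_round_top 0.7 [427. 281.] [1.407 0.442 0.976]
scene large_round_top 0.52 [553. 273.] [1.08  0.115 0.649]
scene hexagon_top 0.75 [214. 236.] [2.305 1.34  1.874]
scene small_round_top 0.8 [296. 279.] [1.79  0.826 1.359]
scene flower_top 0.97 [144. 200.] [2.866 1.902 2.435]
scene flower_top 0.6 [144. 207.] [2.803 1.839 2.372]
scene call_top 0.57 [344. 220.] [2.074 1.109 1.643]
scene call_top 0.5 [386. 241.] [1.785 0.82  1.354]
scene call_top 0.44 [394. 215.] [1.923 0.958 1.491]
```

```bash
sed -i 's/np.array(P\["rotation"\])@p/R.from_rotvec(P["rotation"]).apply(p)/' h.py
python3 - <<'E'
from h import *
L={"top":dict(LR=[(265,163),(238,219)],hex=[(413,222)],sm=[(329,192)],fl=[(505,257)],call=[(236,220),(277,326),(316,296)]),
"scene":dict(LR=[(377,372),(427,281),(553,273)],hex=[(214,236)],sm=[(296,279)],fl=[(144,200)],call=[(344,220),(386,241),(394,215)])}
for c in L:
    d=np.load(f"pics/{c}.npy");print(robot.camera_params(c)["rotation"])
    for n in L[c]:
        for uv in L[c][n]: print(c,n,uv,world(c,d,uv).round(3))
E
```

```text
[-2.16828614  2.13904305 -0.09054727]
top LR (265, 163) [0.76  0.161 0.017]
top LR (238, 219) [0.599 0.212 0.095]
top hex (413, 222) [ 0.597 -0.212  0.093]
top sm (329, 192) [ 0.667 -0.008  0.097]
top fl (505, 257) [ 0.516 -0.436  0.077]
top call (236, 220) [0.596 0.217 0.095]
top call (277, 326) [0.338 0.119 0.023]
top call (316, 296) [0.415 0.021 0.024]
[-1.5280778  -2.03589903  0.87214918]
scene LR (377, 372) [0.763 0.167 0.016]
scene LR (427, 281) [0.601 0.222 0.095]
scene LR (553, 273) [0.52  0.444 0.097]
scene hex (214, 236) [ 0.595 -0.216  0.092]
scene sm (296, 279) [ 0.663 -0.012  0.097]
scene fl (144, 200) [ 0.515 -0.44   0.075]
scene call (344, 220) [0.401 0.014 0.022]
scene call (386, 241) [0.443 0.123 0.022]
scene call (394, 215) [0.351 0.125 0.021]
```

View pics/top1.png

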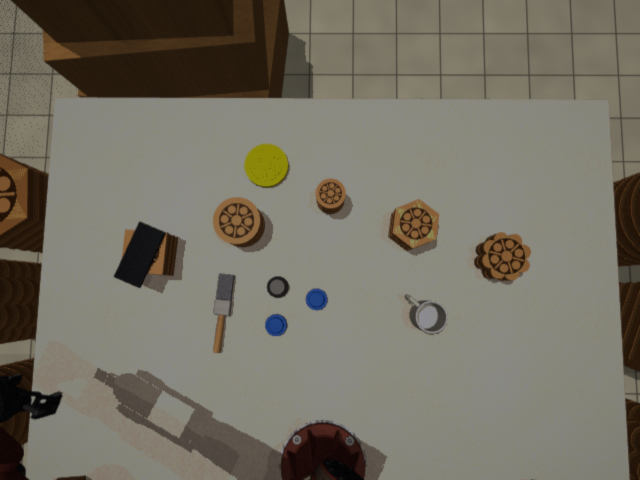

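View pics/scene1.png

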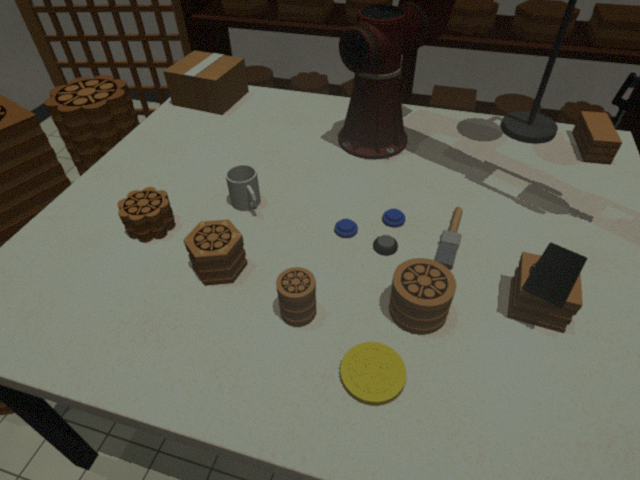

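Candidates for the button: grey at top (277,287)/scene (386,243); blue at top (316,298) and (276,324). Only the grey one in the black housing fits. Large round: wooden stack at top (238,219), not the yellow disc at (266,165). I'll confirm with one crop and measure centres.

```bash
python3 - <<'E'
from h import *
im=cv2.imread("pics/top1.png");cv2.imwrite("pics/crop.png",cv2.resize(im[130:350,200:460],None,fx=3,fy=3*0.9))
for c in ("top","scene"):
    P=robot.camera_params(c);K=np.array(P["camera_matrix"]);d=np.load(f"pics/{c}.npy")
    v,u=np.mgrid[:480,:640];pts=R.from_rotvec(P["rotation"]).apply((np.stack([u,v,np.ones_like(u)],-1).reshape(-1,3)@np.linalg.inv(K).T)*d.reshape(-1,1))+P["eye"]
    pts=pts[d.ravel()>0]
    for n,x,y,r in (("call",.432,.118,.035),("LR",.6,.215,.09),("hex",.596,-.214,.09)):
        q=pts[np.hypot(pts[:,0]-x,pts[:,1]-y)<r]; zt=np.percentile(q[:,2],97)
        t=q[abs(q[:,2]-zt)<.004 if n!="call" else q[:,2]>.018]
        (cx,cy),rr=cv2.minEnclosingCircle(t[:,:2].astype(np.float32));print(c,n,len(t),np.median(t[:,2]).round(4),t[:,:2].mean(0).round(4),np.round([cx,cy,rr],4))
E
```

```text
top call 193 0.0231 [0.4378 0.1219] [0.4386 0.1231 0.0261]
top LR 1072 0.0965 [0.596  0.2162] [0.5966 0.2171 0.058 ]
top hex 1024 0.093 [ 0.5945 -0.2184] [ 0.5945 -0.2188  0.0596]
scene call 180 0.0217 [0.4424 0.123 ] [0.4398 0.1231 0.0207]
scene LR 2334 0.0945 [0.6023 0.2184] [0.5993 0.2173 0.0594]
scene hex 1569 0.0909 [ 0.5995 -0.2165] [ 0.5969 -0.2183  0.0608]
```

View pics/crop.png

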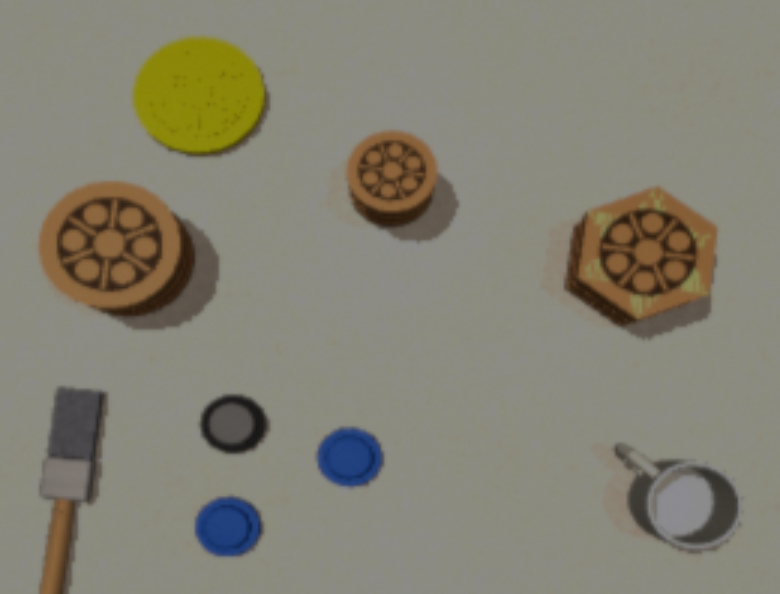

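The crop confirms it: the grey button in the black housing is at crop (233,424), the two blue ones are look-alikes, and the large round wooden stack is at (110,245), with the yellow disc apart from it. Setting out.

```bash
python3 -c "
from h import *
print(delta([.439,.122,.12]))"
```

```text
[-365.5 -353.   130. ]
```

```bash
python3 -m pendant '[{"turn":[0,0,0],"xyz":[-60,-58,0],"jaw":0},{"turn":[0,0,0],"xyz":[-120,-116,0],"jaw":0},{"turn":[0,0,0],"xyz":[-180,-174,0],"jaw":0},{"turn":[0,0,0],"xyz":[-240,-232,20],"jaw":0},{"turn":[0,0,0],"xyz":[-300,-290,60],"jaw":0}]'
python3 -m pendant '[{"turn":[0,0,0],"xyz":[-60,-58,60],"jaw":0},{"turn":[0,0,0],"xyz":[-66,-63,70],"jaw":0},{"turn":[0,0,0],"xyz":[-66,-63,70],"jaw":0},{"turn":[0,0,0],"xyz":[-66,-63,70],"jaw":0}]'
python3 - <<'E'
from h import *
P=robot.camera_params("wrist");im,d=robot.snapshot("wrist");cv2.imwrite("pics/w1.png",im)
for r in robot.landmark_of("call_top","wrist")[:3]: print(r["p"],r["centre"],world("wrist",d,r["centre"],P).round(4))
print(robot.read_state()["time_s"],delta([.439,.122,.0225+.019]),robot.read_state()["eef_pos"])
E
```

```text
time_s: 1.32
eef_pos: [0.3566, 0.3012, 0.2244]
tool_rot: [0.575, 3.085, 0.004]
contact_force: [0.7, -0.4, -0.5]
grip_width: -0.0001
grasp_force: 0.0
time_s: 1.82
eef_pos: [0.3945, 0.2203, 0.1539]
tool_rot: [0.577, 3.088, 0.002]
contact_force: [0.8, 0.0, 0.5]
grip_width: -0.0002
grasp_force: 0.0
0.93 [163.1, 221.1] [0.3415 0.1251 0.0227]
0.78 [219.3, 336.9] [0.4347 0.1222 0.0224]
0.76 [81.7, 350.6] [0.408  0.0211 0.0224]
1.925 [-76.7 -76.9 113.1] [0.39477824 0.22115902 0.15460808]
```

View pics/w1.png

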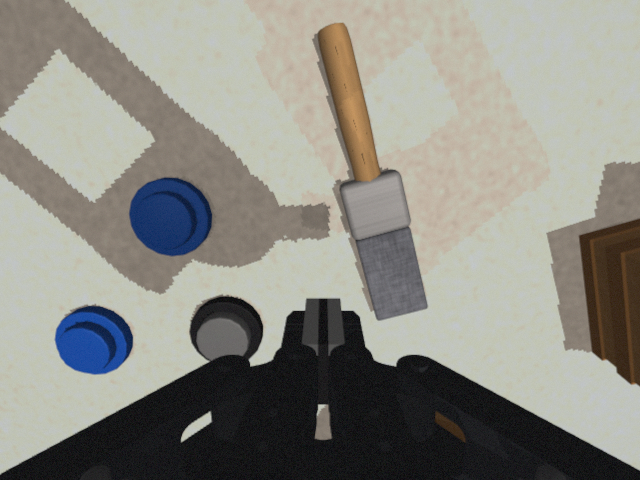

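The wrist view shows the grey button at (222,338), with the blue ones at (170,216) and (93,340). The position agrees with the earlier estimate, so I'll go over it.

```bash
python3 -m pendant '[{"turn":[0,0,0],"xyz":[-40,-40,20],"jaw":0},{"turn":[0,0,0],"xyz":[-76,-77,60],"jaw":0},{"turn":[0,0,0],"xyz":[-76,-77,90],"jaw":0},{"turn":[0,0,0],"xyz":[-76,-77,90],"jaw":0},{"turn":[0,0,0],"xyz":[-76,-77,90],"jaw":0}]'; python3 -c "
from h import *
print(delta([.438,.122,.0365]))"
```

```text
time_s: 2.55
eef_pos: [0.4383, 0.1219, 0.0647]
tool_rot: [0.573, 3.087, 0.001]
contact_force: [1.1, 0.3, 1.0]
grip_width: 0.0004
grasp_force: 0.0
[ 0.4  0.  28.2]
```

```bash
python3 -m pendant '[{"turn":[0,0,0],"xyz":[0,0,15],"jaw":0},{"turn":[0,0,0],"xyz":[0,0,24],"jaw":0},{"turn":[0,0,0],"xyz":[0,0,28],"jaw":0},{"turn":[0,0,0],"xyz":[0,0,29],"jaw":0},{"turn":[0,0,0],"xyz":[0,0,29],"jaw":0}]'
```

```text
time_s: 3.18
eef_pos: [0.4374, 0.1212, 0.0347]
tool_rot: [-0.577, -3.088, -0.001]
contact_force: [-1.8, 2.3, 5.9]
grip_width: -0.0003
grasp_force: 2.6
```

```bash
python3 -m pendant '[{"turn":[0,0,0],"xyz":[0,0,1],"jaw":0},{"turn":[0,0,0],"xyz":[0,0,2],"jaw":0},{"turn":[0,0,0],"xyz":[0,0,2],"jaw":0}]'
```

```text
time_s: 3.55
eef_pos: [0.4375, 0.1212, 0.0345]
tool_rot: [-0.576, -3.087, -0.001]
contact_force: [-6.6, 0.9, 19.7]
grip_width: -0.0004
grasp_force: 9.9
```

It is bottomed out, so the call is made. Now I'll lift and go to the large round stack.

```bash
python3 -m pendant '[{"turn":[0,0,0],"xyz":[0,0,-40],"jaw":0},{"turn":[0,0,0],"xyz":[0,0,-100],"jaw":0},{"turn":[0,0,0],"xyz":[0,0,-160],"jaw":0},{"turn":[0,0,0],"xyz":[0,0,-160],"jaw":0},{"turn":[0,0,0],"xyz":[0,0,-160],"jaw":0}]'; python3 - <<'E'
from h import *
P=robot.camera_params("wrist");im,d=robot.snapshot("wrist")
for r in robot.landmark_of("large_round_top","wrist")[:3]: print(r["p"],r["centre"],world("wrist",d,r["centre"],P).round(4))
print(delta([.598,.217,.1355]),robot.read_state()["eef_pos"])
E
```

```text
time_s: 4.18
eef_pos: [0.4366, 0.1205, 0.1917]
tool_rot: [-0.576, -3.088, 0.001]
contact_force: [-0.6, 0.5, -1.2]
grip_width: 0.0002
grasp_force: 0.0
[-117.   148.8   53.7] [0.4354195  0.12039406 0.1899442 ]
```

```bash
python3 -m pendant '[{"turn":[0,0,0],"xyz":[-35,45,0],"jaw":0},{"turn":[0,0,0],"xyz":[-70,90,0],"jaw":0},{"turn":[0,0,0],"xyz":[-117,149,0],"jaw":0},{"turn":[0,0,0],"xyz":[-117,149,20],"jaw":0},{"turn":[0,0,0],"xyz":[-117,149,30],"jaw":0}]'; python3 - <<'E'
from h import *
P=robot.camera_params("wrist");im,d=robot.snapshot("wrist")
for r in robot.landmark_of("large_round_top","wrist")[:3]: print(r["p"],r["centre"],world("wrist",d,r["centre"],P).round(4))
print(delta([.598,.217,.1355]),robot.read_state()["eef_pos"])
E
```

```text
time_s: 4.9
eef_pos: [0.5984, 0.2173, 0.1577]
tool_rot: [-0.574, -3.082, 0.005]
contact_force: [0.1, -0.2, 0.5]
grip_width: -0.0002
grasp_force: 0.0
0.97 [329.2, 435.3] [0.7583 0.1602 0.0165]
0.87 [325.5, 280.9] [0.5986 0.218  0.0955]
[-1.   1.  22.4] [0.59684892 0.216496   0.157909  ]
```

```bash
python3 -m pendant '[{"turn":[0,0,0],"xyz":[0,0,12],"jaw":0},{"turn":[0,0,0],"xyz":[0,0,22],"jaw":0},{"turn":[0,0,0],"xyz":[0,0,22],"jaw":0},{"turn":[0,0,0],"xyz":[0,0,22],"jaw":0},{"turn":[0,0,0],"xyz":[0,0,22],"jaw":0}]'
for i in 1 2 3 4; do python3 -m pendant '[{"turn":[0,0,0],"xyz":[0,0,0],"jaw":0},{"turn":[0,0,0],"xyz":[0,0,0],"jaw":0},{"turn":[0,0,0],"xyz":[0,0,0],"jaw":0},{"turn":[0,0,0],"xyz":[0,0,0],"jaw":0},{"turn":[0,0,0],"xyz":[0,0,0],"jaw":0}]'|head -2; done
python3 - <<'E'
from h import *
im,d=robot.snapshot("top");cv2.imwrite("pics/top2.png",im)
print(delta([.439,.12,.25]), delta([.596,-.2185,.132]))
E
```

```text
time_s: 5.62
eef_pos: [0.6005, 0.2175, 0.141]
tool_rot: [0.576, 3.087, 0.001]
contact_force: [-0.4, -1.3, -0.3]
grip_width: -0.0
grasp_force: 0.0
time_s: 6.25
eef_pos: [0.6, 0.2175, 0.1401]
time_s: 6.88
eef_pos: [0.6, 0.2174, 0.1402]
time_s: 7.5
eef_pos: [0.6, 0.2175, 0.1402]
time_s: 8.12
eef_pos: [0.6, 0.2174, 0.1402]
[ 115.1 -148.9 -109.8] [-153.4 -408.1    8.2]
```

View pics/top2.png

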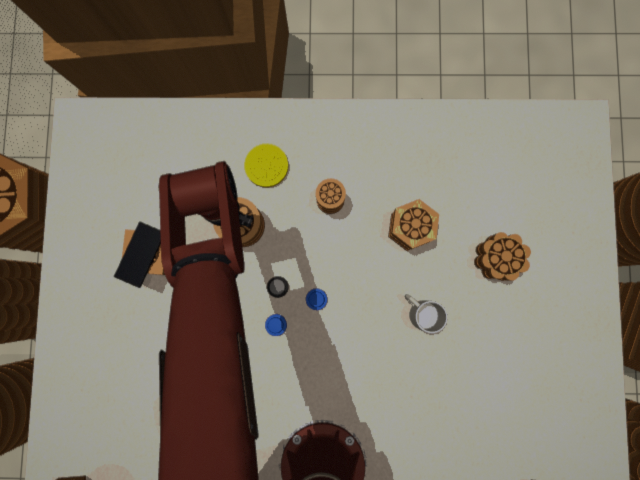

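The top view shows the tool over the round stack at (238,219), with everything else in place. The gap is 44.6 mm, so I'll come down 5 mm and hold again.

```bash
python3 -m pendant '[{"turn":[0,0,0],"xyz":[1,1,5],"jaw":0},{"turn":[0,0,0],"xyz":[1,1,5],"jaw":0},{"turn":[0,0,0],"xyz":[1,1,5],"jaw":0},{"turn":[0,0,0],"xyz":[1,1,5],"jaw":0},{"turn":[0,0,0],"xyz":[1,1,5],"jaw":0}]'
for i in 1 2 3 4; do python3 -m pendant '[{"turn":[0,0,0],"xyz":[0,0,0],"jaw":0},{"turn":[0,0,0],"xyz":[0,0,0],"jaw":0},{"turn":[0,0,0],"xyz":[0,0,0],"jaw":0},{"turn":[0,0,0],"xyz":[0,0,0],"jaw":0},{"turn":[0,0,0],"xyz":[0,0,0],"jaw":0}]'|head -2; done
python3 -m pendant '[{"turn":[0,0,0],"xyz":[0,0,-60],"jaw":0},{"turn":[0,0,0],"xyz":[0,0,-120],"jaw":0},{"turn":[0,0,0],"xyz":[0,0,-120],"jaw":0},{"turn":[0,0,0],"xyz":[0,0,-120],"jaw":0}]'|head -2
python3 - <<'E'
from h import *
print(delta([.5,0,.25]), delta([.596,-.2185,.132]))
E
```

```text
time_s: 8.8
eef_pos: [0.5995, 0.2188, 0.1353]
tool_rot: [0.576, 3.088, 0.0]
contact_force: [0.2, -0.3, 0.3]
grip_width: 0.0001
grasp_force: 0.0
time_s: 9.43
eef_pos: [0.5994, 0.2188, 0.1352]
time_s: 10.05
eef_pos: [0.5994, 0.2188, 0.1352]
time_s: 10.68
eef_pos: [0.5994, 0.2187, 0.1352]
time_s: 11.3
eef_pos: [0.5994, 0.2187, 0.1352]
time_s: 11.8
eef_pos: [0.5993, 0.2187, 0.2553]
[  13.8 -239.8    5.2] [-154.5 -409.   123.2]
```

```bash
python3 -m pendant '[{"turn":[0,0,0],"xyz":[3,-55,0],"jaw":0},{"turn":[0,0,0],"xyz":[7,-110,0],"jaw":0},{"turn":[0,0,0],"xyz":[10,-165,0],"jaw":0},{"turn":[0,0,0],"xyz":[13,-220,0],"jaw":0},{"turn":[0,0,0],"xyz":[14,-240,0],"jaw":0}]'|head -2;python3 -m pendant '[{"turn":[0,0,0],"xyz":[-40,-40,0],"jaw":0},{"turn":[0,0,0],"xyz":[-80,-80,0],"jaw":0},{"turn":[0,0,0],"xyz":[-120,-120,0],"jaw":0},{"turn":[0,0,0],"xyz":[-168,-169,0],"jaw":0},{"turn":[0,0,0],"xyz":[-168,-169,0],"jaw":0}]'|head -2; python3 - <<'E'
from h import *
print(delta([.596,-.2185,.132]))
E
```

```text
time_s: 12.42
eef_pos: [0.4968, -0.002, 0.2521]
time_s: 13.05
eef_pos: [0.5949, -0.2215, 0.2515]
[ -0.5   3.2 119.5]
```

```bash
python3 -m pendant '[{"turn":[0,0,0],"xyz":[0,3,50],"jaw":0},{"turn":[0,0,0],"xyz":[0,3,85],"jaw":0},{"turn":[0,0,0],"xyz":[0,3,85],"jaw":0},{"turn":[0,0,0],"xyz":[0,3,85],"jaw":0}]'|head -2; python3 - <<'E'
from h import *
P=robot.camera_params("wrist");im,d=robot.snapshot("wrist")
for r in robot.landmark_of("hexagon_top","wrist")[:3]: print(r["p"],r["centre"],world("wrist",d,r["centre"],P).round(4))
print(delta([.596,-.2185,.132]))
E
```

```text
time_s: 13.55
eef_pos: [0.5968, -0.2149, 0.1706]
0.82 [315.7, 271.5] [ 0.5966 -0.2196  0.0916]
[ 1.  -3.3 40.5]
```

```bash
python3 -m pendant '[{"turn":[0,0,0],"xyz":[0,-3,20],"jaw":0},{"turn":[0,0,0],"xyz":[0,-3,36],"jaw":0},{"turn":[0,0,0],"xyz":[0,-3,40],"jaw":0},{"turn":[0,0,0],"xyz":[0,-3,40],"jaw":0},{"turn":[0,0,0],"xyz":[0,-3,40],"jaw":0}]'; python3 -c "
from h import *
print(delta([.5965,-.219,.132]))"
```

```text
time_s: 14.28
eef_pos: [0.596, -0.2185, 0.1306]
tool_rot: [0.576, 3.088, -0.0]
contact_force: [-0.5, -0.6, -0.7]
grip_width: 0.0
grasp_force: 0.0
[-0.6 -0.3 -1.4]
```

Good: about 39 mm, centred. I'll hold and check.

```bash
for i in 1 2 3 4 5; do python3 -m pendant '[{"turn":[0,0,0],"xyz":[0,0,0],"jaw":0},{"turn":[0,0,0],"xyz":[0,0,0],"jaw":0},{"turn":[0,0,0],"xyz":[0,0,0],"jaw":0},{"turn":[0,0,0],"xyz":[0,0,0],"jaw":0},{"turn":[0,0,0],"xyz":[0,0,0],"jaw":0}]'|head -2; done
python3 - <<'E'
from h import *
im,d=robot.snapshot("scene");cv2.imwrite("pics/scene2.png",im)
E
```

```text
time_s: 14.9
eef_pos: [0.5956, -0.2183, 0.1302]
time_s: 15.52
eef_pos: [0.5956, -0.2183, 0.1302]
time_s: 16.15
eef_pos: [0.5956, -0.2183, 0.1302]
time_s: 16.77
eef_pos: [0.5956, -0.2183, 0.1302]
time_s: 17.4
eef_pos: [0.5956, -0.2183, 0.1302]
```

View pics/scene2.png

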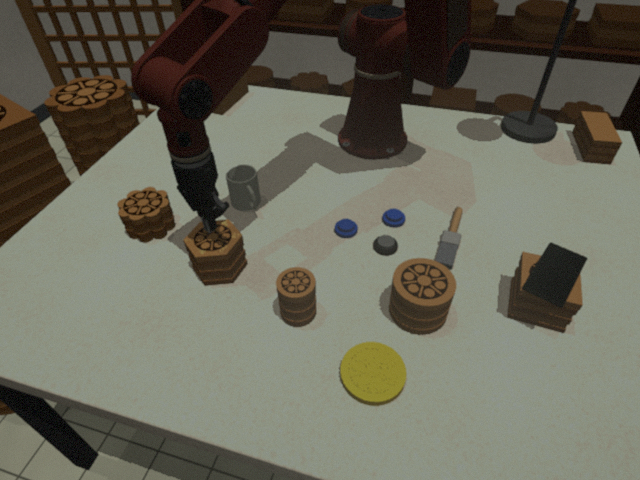

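The scene shows the tool above the hexagon at (215,236), with the phone, mug, brush and panels unmoved.

```bash
python3 -c "
from bench import robot
print(robot.close_job())"
```

```text
the job is handed in; nothing more can be done
None
```

I pressed the call button to the bottom, then pointed at the large round stack and at the hexagonal stack, each from about 4 cm for over 2 s (the large round twice, first at 4.5 cm), and handed the job in at about 17.5 s, still pointing at the hexagon with nothing else moved.

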